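# Caliper the brass spacer

## Task

Measure the thickness of the brass spacer rod that stands on the blue tape with the clamped caliper: stand it upright on the bench between the open jaws, about half-way along them rather than out at their tips, and let go of it. Then slide the moving jaw up until the rod is held between both jaws, press with a light thumb pressure of about 5 N for a second without squeezing harder or cocking the jaw, and take your hand away, leaving the rod nipped between both jaws for the reading. Leave the other two spacers, the cartridge and the screwdriver where they are.

Things in the scene. Friction and masses are not known exactly. Their poses are not given: they have to be found in the camera images.
- caliper: 150 mm digital caliper lying flat in a fixed mount. Origin: on the bench below the beam's centre line, level with the fixed jaw's measuring face. y: along the beam, the way it opens; -x: the way both long jaws point; z up. Beam 16 mm wide (x -8 to 8), 3.5 thick, centre 11 mm above the bench. At y 183 to 219 mm a green bench clamp, 60 mm tall, holds its end.
- fixed_jaw: the caliper's fixed jaw; same origin and axes as caliper. It reaches from the beam at x = -8 to its tip at x = -48 mm, is 4 mm thick (9 to 13 mm above the bench) and lies on the -y side of its measuring face, the plane y = 0 (15 mm broad at the root, 8 mm from x = -24 on).
- spot (a point): point on the fixed jaw's measuring face 25 mm from the beam's centre line, 11 mm above the bench; axes as caliper. The rod stands on the bare bench, touching the face near here, when measured.
- jaw: the sliding part: moving jaw (mirror image of the fixed one), black housing with display (x -15 to 15, y 2 to 62 mm, 4.5 to 20 mm above the bench) and thumb rest. Origin: on the bench below the beam's centre line, level with the moving measuring face; axes as caliper when square. Slides with 1.5 N friction plus 6 N per m/s, stays where left.
- thumb (a point): middle of the rear (+y) face, 18 mm wide, 4 to 17.5 mm above the bench, of the black thumb rest: 70 mm behind the moving measuring face, 23 mm to -x of the beam's centre line; rearmost part of the slider, bare bench behind. Push it to -y to close. The slider has play: loads off the line to the rod cock it about the vertical at x 0, y 32 mm of jaw, about 6 N m per rad.
- slider (a joint): opening of the jaws in m, 0 shut, up to 0.075; starts 0.042 to 0.062 open
- tape: square of blue masking tape stuck flat on the bench, 60 x 48 mm, no thickness to speak of; origin at its middle. The spacer that stands on it is the one to measure.
- spacer_a_mid (a point): brass spacer rod, a plain round bar standing upright on the bench, 48 mm tall; three of them, unmarked, each of another diameter somewhere from 14 to 23 mm (which is what is to be measured), 70 to 150 g; the point is its centre, 24 mm up; z along the rod
- spacer_b_mid (a point): brass spacer rod, a plain round bar standing upright on the bench, 48 mm tall; three of them, unmarked, each of another diameter somewhere from 14 to 23 mm (which is what is to be measured), 70 to 150 g; the point is its centre, 24 mm up; z along the rod
- spacer_c_mid (a point): brass spacer rod, a plain round bar standing upright on the bench, 48 mm tall; three of them, unmarked, each of another diameter somewhere from 14 to 23 mm (which is what is to be measured), 70 to 150 g; the point is its centre, 24 mm up; z along the rod
- cartridge: cream plastic game cartridge with a label, lying flat, 65 x 57 x 8 mm, origin under its centre; leave alone
- screwdriver: screwdriver with a black ceramic handle, lying flat, 190 mm long along its x, about 30 mm thick; leave alone
Things that resemble listed ones, but are neither listed nor needed, are in the scene too. Leave any green look-alike of the part that bears spacer_c_mid alone. Leave any green look-alike of the part that bears spacer_b_mid alone.

How it is judged:
On the way, in this order (a step that is already met when the one before it is completed fails the run):
1. the spacer from the tape stands upright on the bench between the open jaws, near the middle of their length, let go (((x of spacer_a_mid in the frame of caliper between -0.036 and -0.0145 m and y of spacer_a_mid in the frame of caliper above 0.0055 m and y of spacer_a_mid in the frame of jaw below -0.0055 m and height (world z) of spacer_a_mid below 0.027 m and angle between spacer_a_mid's own z axis and vertical below 0.08 rad and contact force between the fingers and spacer_a below 0.05 N) or (x of spacer_b_mid in the frame of caliper between -0.036 and -0.0145 m and y of spacer_b_mid in the frame of caliper above 0.0055 m and y of spacer_b_mid in the frame of jaw below -0.0055 m and height (world z) of spacer_b_mid below 0.027 m and angle between spacer_b_mid's own z axis and vertical below 0.08 rad and contact force between the fingers and spacer_b below 0.05 N) or (x of spacer_c_mid in the frame of caliper between -0.036 and -0.0145 m and y of spacer_c_mid in the frame of caliper above 0.0055 m and y of spacer_c_mid in the frame of jaw below -0.0055 m and height (world z) of spacer_c_mid below 0.027 m and angle between spacer_c_mid's own z axis and vertical below 0.08 rad and contact force between the fingers and spacer_c below 0.05 N))), for 0.1 s.
2. the sliding jaw presses the spacer against the fixed jaw with a light, steady force (2.5 to 7.5 N) for 0.6 s (((contact force between jaw and spacer_a between 2.5 and 7.5 N and contact force between fixed_jaw and spacer_a above 2 N and contact force between the fingers and spacer_a below 0.05 N) or (contact force between jaw and spacer_b between 2.5 and 7.5 N and contact force between fixed_jaw and spacer_b above 2 N and contact force between the fingers and spacer_b below 0.05 N) or (contact force between jaw and spacer_c between 2.5 and 7.5 N and contact force between fixed_jaw and spacer_c above 2 N and contact force between the fingers and spacer_c below 0.05 N))), for 0.6 s.
At the end, for the whole second after the job is handed in: The spacer from the tape stands upright (within 0.08 rad) and still on the bench between the jaws, its centre at most 36 mm from the beam's centre line, still touched by both jaws (over 0.05 N each); moving jaw square (0.03 rad); the other spacers within 10 mm of where they were (((x of spacer_a_mid in the frame of caliper between -0.036 and -0.0145 m and y of spacer_a_mid in the frame of caliper above 0.0055 m and y of spacer_a_mid in the frame of jaw below -0.0055 m and height (world z) of spacer_a_mid below 0.027 m and angle between spacer_a_mid's own z axis and vertical below 0.08 rad and contact force between each of jaw, fixed_jaw and spacer_a above 0.05 N and linear speed of spacer_a below 0.01 m/s and distance of each of spacer_b_mid, spacer_c_mid from where it was at the start of the episode below 0.01 m and horizontal distance between each of spacer_b_mid, spacer_c_mid and tape above 0.045 m) or (x of spacer_b_mid in the frame of caliper between -0.036 and -0.0145 m and y of spacer_b_mid in the frame of caliper above 0.0055 m and y of spacer_b_mid in the frame of jaw below -0.0055 m and height (world z) of spacer_b_mid below 0.027 m and angle between spacer_b_mid's own z axis and vertical below 0.08 rad and contact force between each of jaw, fixed_jaw and spacer_b above 0.05 N and linear speed of spacer_b below 0.01 m/s and distance of each of spacer_a_mid, spacer_c_mid from where it was at the start of the episode below 0.01 m and horizontal distance between each of spacer_a_mid, spacer_c_mid and tape above 0.045 m) or (x of spacer_c_mid in the frame of caliper between -0.036 and -0.0145 m and y of spacer_c_mid in the frame of caliper above 0.0055 m and y of spacer_c_mid in the frame of jaw below -0.0055 m and height (world z) of spacer_c_mid below 0.027 m and angle between spacer_c_mid's own z axis and vertical below 0.08 rad and contact force between each of jaw, fixed_jaw and spacer_c above 0.05 N and linear speed of spacer_c below 0.01 m/s and distance of each of spacer_a_mid, spacer_b_mid from where it was at the start of the episode below 0.01 m and horizontal distance between each of spacer_a_mid, spacer_b_mid and tape above 0.045 m)) and angle between the y axis of jaw and the y axis of caliper, either way round below 0.03 rad).
It fails at once if a spacer is squeezed with more than 10 N by the sliding jaw (contact force between jaw and spacer_a above 10 N or contact force between jaw and spacer_b above 10 N or contact force between jaw and spacer_c above 10 N).
It fails at once if the sliding jaw is cocked by more than 0.04 rad (angle between the y axis of jaw and the y axis of caliper, either way round above 0.04 rad).
It fails at once if the cartridge or the screwdriver is shifted by more than 10 mm (distance of any of cartridge, screwdriver from where it was at the start of the episode above 0.01 m).
It also fails if it takes over 64 s, if anything falls off the work surface, if the arm or the gripper's body presses on something with over 40 N, if the wrist force passes 120 N, or if a joint passes its speed limit or range.

## Robot

A 6-joint arm with a two-finger parallel gripper is mounted at the origin on the work surface. World frame = base frame: x ahead of the robot, y to its left, z up, the work surface at z = 0. Lengths are in m, angles in rad, forces in N, time in s.
With the tool pointing down it reaches from about 0.35 to 0.775 m from the base axis. Payload 7.3 kg.
Tool frame: the origin (TCP) lies on the mounting face of the last link; the fingertips stand 178 mm ahead of it and the grasp point (between the pads) lies 159 mm ahead of it (robot.tcp_to_tips is the distance from the TCP to the fingertips, in m); z points along the fingers, y is the direction in which the jaws open and shut (so a half turn about z gives the same grasp; the last joint's range is limited). The gripper opens to 92 mm and grips with 3 to 60 N. Pads are 19 mm wide; open, the fingers measure 130 mm over their backs; the gripper's body (75 mm by 190 mm) begins 47 mm behind the grasp point.
Start: joints at [-1.361, 0.342, 1.524, -0, 1.275, -0.146], TCP at [0.183, -0.492, 0.405] pointing down, gripper open.
Joint ranges: [-2.53, 2.53], [-0.77, 2.02], [0.04, 2.7], [-1, 4.14], [0.28, 2.66], [-3.11, 3.11]. Speed limits (rad/s): [2.57, 2.57, 3.14, 3.14, 3.14, 3.14].

## Interface

Orientations are given as [roll, pitch, yaw] about the fixed x, y, z axes, in that order (R = Rz(yaw) Ry(pitch) Rx(roll)).
In Python, from cell import robot, viewer gives the robot as it stands.
- The arm moves only by the shell command python3 -m creep 'ROWS' [OPENING] [FORCE]. ROWS is JSON, a list that holds one entry, the list of rows, each a list of 6 numbers: the shift along the world's x, y, z in mm, then the turn, a rotation vector about the world's x, y, z in degrees. A call has 1 to 5 rows; each row shifts and turns the pose as measured when the row begins; what a row does not reach is not made up. A row lasts 1/12 s, in which the tool goes at most 41.7 mm and 7.16 degrees, less where a joint would pass 70% of its speed; a pose out of reach is approached as far as the arm can. A call with a gripper value outside its range is refused whole. OPENING is the closure, from -1 (fully open) to 1 (shut), set as the call begins (- or left out, the last holds). The fingers move at their own pace and stop on an object; FORCE is the grip in N (left out, the last holds). Time passes only in rows, so rows that do not move let the fingers close. It gives the time, the measured TCP pose, the force and the opening at its end, in the units of the state.
- robot.observe(): the state, without advancing time (a new reading comes with each control period).
- viewer.read_camera(name): name is "scene" or "top" or "wrist"; returns the picture (480x640x3 uint8, blue, green, red); there is no depth.
- viewer.camera_model(name): a dict with "fx", "fy", "cx", "cy" (pixels), "pose" (4x4, takes a point from camera to world coordinates); the wrist camera has in their place "mount" (4x4, takes a point from camera to tool coordinates, whose origin is the TCP and whose axes are the flange's). Camera axes: x right, y up, looking along -z (the intrinsics and any distortion apply to the point x, -y, -z); pixel columns grow to the right and rows downward; lengths in m; the calibration is good to about 2 mm. A picture is of the moment at which its call begins: read the wrist's pose just before it. camera_model takes no time and is no camera call.
- robot.hand_in(): hands the job in, once; it reports no verdict.
The state is a dict: "time": time; "qpos": joint angles; "qvel": joint speeds; "joint_efforts": joint torques, N m; "tool_pos": TCP position; "tool_rot": TCP orientation; "contact_force": force on the tool from outside, world axes, zero at the start; "torque": the same for the moment, N m; "opening": finger opening in m.
Only numpy, scipy, OpenCV 4.12 (cv2) and the standard library are available. Lean on these libraries where they do the work, as an engineer would, in place of code of your own. Each camera call takes 0.05 s, during which the arm holds its last target. There are 200 camera calls.

## Working session

There is one attempt and no reset: what is moved stays moved. The work goes in short steps, Python scripts to look and compute and a shell command to move; the robot and the scene stay as the last step left them, time stands still between calls to the robot, and variables do not carry over. Pictures are saved under pics/ and viewed, about 8 in all and at most 12, crops included, and the job is handed in when it is done.

```bash
mkdir -p pics
python3 - <<'E'
from cell import robot, viewer
import cv2,numpy as np
for n in("top","scene"):
    cv2.imwrite(f"pics/{n}0.png",viewer.read_camera(n)); m=viewer.camera_model(n); print(n,{k:(np.round(v,4).tolist()) for k,v in m.items()})
print({k:np.round(v,4).tolist() for k,v in viewer.camera_model("wrist").items()})
print(robot.observe(), robot.tcp_to_tips)
E
```

```text
top {'fx': 513.166, 'fy': 513.166, 'cx': 317.7519, 'cy': 247.3156, 'pose': [[0.008, 0.9999, -0.0105, 0.5321], [-0.9988, 0.0074, -0.0483, -0.152], [-0.0482, 0.0109, 0.9988, 0.7276], [0.0, 0.0, 0.0, 1.0]]}
scene {'fx': 550.3812, 'fy': 550.3812, 'cx': 323.2282, 'cy': 237.3657, 'pose': [[-0.6823, -0.3779, 0.6258, 1.0092], [0.731, -0.3616, 0.5787, 0.2843], [0.0077, 0.8523, 0.523, 0.4498], [0.0, 0.0, 0.0, 1.0]]}
{'fx': 330.6831, 'fy': 330.6831, 'cx': 315.814, 'cy': 242.0062, 'mount': [[0.0008, 0.9559, 0.2936, 0.0802], [1.0, -0.0009, 0.0001, -0.0002], [0.0003, 0.2936, -0.9559, 0.0204], [0.0, 0.0, 0.0, 1.0]]}
{'time': 0.1, 'qpos': array([-1.36099980e+00,  3.42633055e-01,  1.52491146e+00, -4.26195780e-05,
        1.27540702e+00, -1.46015400e-01]), 'qvel': array([-0.00067791, -0.00081493, -0.00240763,  0.00067824,  0.00013366,
        0.00265133]), 'joint_efforts': array([ 1.67128022e-03, -4.32004559e+01, -2.44694406e+01,  7.19388225e-02,
        5.26062108e-02, -4.03878369e-05]), 'tool_pos': array([ 0.18286664, -0.491992  ,  0.40412818]), 'tool_rot': array([-3.14024230e+00, -1.57390222e-04,  3.55824256e-01]), 'contact_force': array([ 0.39041593, -0.21550001, -0.80568943]), 'torque': array([ 0.03197089, -0.02618721, -0.00041284]), 'opening': 0.09188880121015926} 0.178
```

View pics/top0.png

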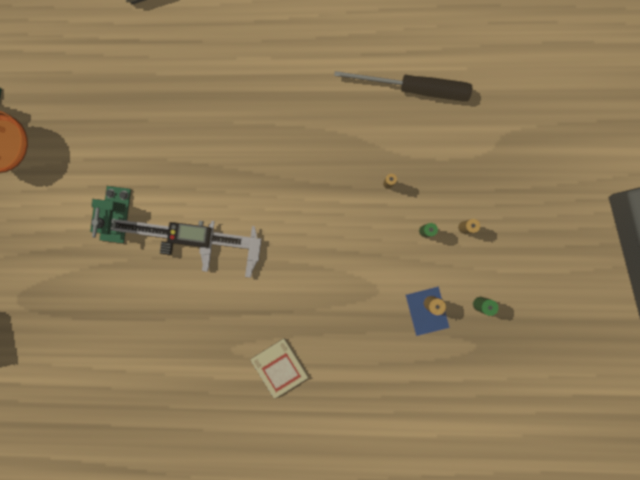

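View pics/scene0.png

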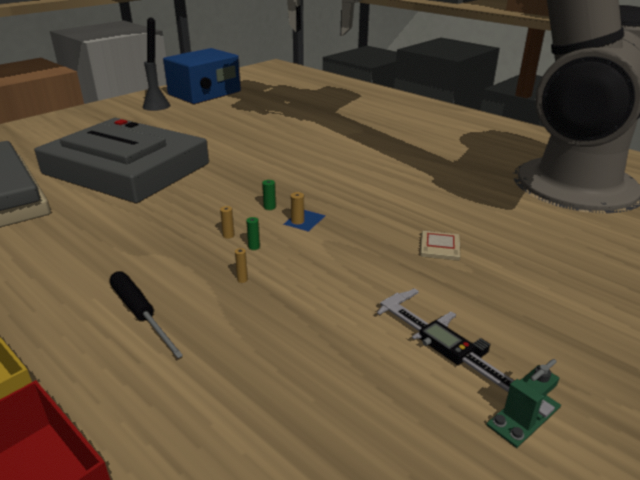

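Top view: brass rods at about (391,180), (473,226) and (437,307). Only the last stands on the blue tape (428,311), so it is the one to measure. Green look-alikes are at (430,230) and (488,307). The caliper's fixed jaw is at (255,250), the moving jaw at (208,255) and the clamp at (112,215). I'll confirm with an enlarged crop and measure.

```bash
cat > h.py <<'E'
from cell import robot, viewer
import cv2,numpy as np
from scipy.spatial.transform import Rotation as R
def cam(n):
    m=viewer.camera_model(n)
    if n=="wrist":
        s=robot.observe();T=np.eye(4);T[:3,:3]=R.from_euler('xyz',s['tool_rot']).as_matrix();T[:3,3]=s['tool_pos'];m['pose']=T@np.array(m['mount'])
    return m
def ray(m,u,v):
    P=np.array(m['pose']);d=P[:3,:3]@np.array([(u-m['cx'])/m['fx'],-(v-m['cy'])/m['fy'],-1]);return P[:3,3],d
def plane(m,u,v,z):
    o,d=ray(m,u,v);return o+d*(z-o[2])/d[2]
def px(m,p):
    P=np.array(m['pose']);q=P[:3,:3].T@(np.array(p)-P[:3,3]);return np.array([m['cx']-m['fx']*q[0]/q[2],m['cy']+m['fy']*q[1]/q[2]])
def blobs(im,lo,hi,amin=20):
    k=cv2.inRange(cv2.cvtColor(im,cv2.COLOR_BGR2HSV),lo,hi);n,l,s,c=cv2.connectedComponentsWithStats(k)
    return [(c[i].round(1).tolist(),s[i].tolist()) for i in range(1,n) if s[i][4]>amin],k
E
python3 - <<'E'
from h import *
im=cv2.imread('pics/top0.png');a=cv2.resize(im[265:350,380:520],None,fx=5,fy=5,interpolation=cv2.INTER_CUBIC)
b=cv2.resize(im[175:285,85:275],None,fx=3.6,fy=3.6,interpolation=cv2.INTER_CUBIC)
w=max(a.shape[1],b.shape[1]);c=np.zeros((a.shape[0]+b.shape[0],w,3),np.uint8)
a=cv2.resize(im[160:350,375:515],None,fx=2,fy=2)
c=np.zeros((396,690+280,3),np.uint8);c[:b.shape[0],:b.shape[1]]=b;c[:380,690:970]=a
cv2.imwrite('pics/crop1.png',cv2.resize(c[:, :],(800,int(396*800/970))))
m=cam("top")
bl,_=blobs(im,(100,100,40),(130,255,255),100);print('blue',bl,[plane(m,*x[0],0).round(4) for x in bl])
bl,_=blobs(im,(10,110,120),(28,255,255),20);print([x for x in bl if x[1][4]<600])
for u,v in((391,179),(473,226),(438,307),(430,230),(489,307)):print(u,v,plane(m,u,v,.048).round(4))
for u,v in((281,369),(350,75),(470,92),(255,240),(120,226),(250,276),(208,270),(167,248)):print(u,v,plane(m,u,v,.011).round(4))
E
```

```text
blue [([426.9, 318.6], [411, 294, 36, 40, 505])] [array([ 0.4409, -0.2709,  0.    ])]
[([390.7, 178.3], [384, 173, 14, 12, 109]), ([472.8, 225.0], [465, 218, 16, 15, 166]), ([436.9, 306.1], [429, 299, 17, 16, 200])]
391 179 [ 0.6301 -0.2151  0.048 ]
473 226 [ 0.5687 -0.3221  0.048 ]
438 307 [ 0.4623 -0.2774  0.048 ]
430 230 [ 0.5631 -0.2664  0.048 ]
489 307 [ 0.4631 -0.3432  0.048 ]
281 369 [ 0.369  -0.0672  0.011 ]
350 75 [ 0.7811 -0.1606  0.011 ]
470 92 [ 0.756  -0.3264  0.011 ]
255 240 [ 0.5493 -0.0289  0.011 ]
120 226 [0.5679 0.1651 0.011 ]
250 276 [ 0.4986 -0.0222  0.011 ]
208 270 [0.5065 0.0376 0.011 ]
167 248 [0.5371 0.0967 0.011 ]
```

View pics/crop1.png

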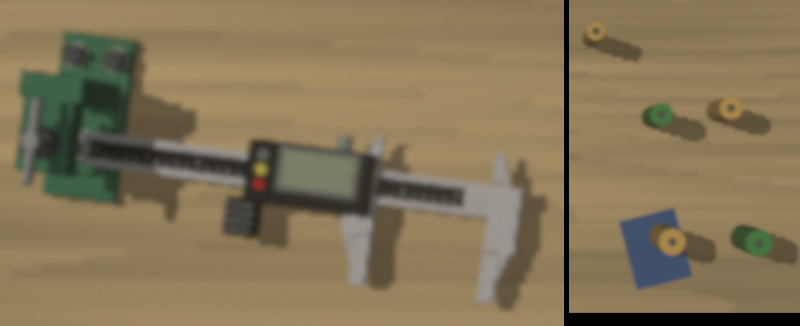

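The crop confirms it: only the brass rod at (437,307) stands on the tape. I'll move above it with the fingers half open, aligned with the caliper's axes.

```bash
python3 -m creep '[[[28,22,-10,0,0,-5.5],[28,22,-10,0,0,-5.5],[28,22,-10,0,0,-5.5],[28,22,-10,0,0,-5.5],[28,22,-10,0,0,-4]]]' 0 20
python3 -m creep '[[[28,22,-10,0,0,0],[28,22,-10,0,0,0],[28,22,-10,0,0,0],[28,22,-10,0,0,0],[28,22,-10,0,0,0]]]'
```

```text
time: 0.52
tool_pos: [0.322, -0.3821, 0.3525]
tool_rot: [3.139, 0.002, -0.128]
contact_force: [0.6, -0.1, 0.7]
opening: 0.0631
time: 0.93
tool_pos: [0.4673, -0.2651, 0.2989]
tool_rot: [3.141, 0.004, -0.134]
contact_force: [-0.9, -1.2, 0.3]
opening: 0.0457
```

```bash
python3 -m creep '[[[-3,-11,0,0,0,2],[0,0,0,0,0,0],[0,0,0,0,0,0]]]'
python3 - <<'E'
from h import *
m=cam('wrist');im=viewer.read_camera('wrist');cv2.imwrite('pics/w1.png',im)
print(px(m,[.4625,-.276,.048]),px(m,[.4625,-.276,0]),robot.observe()['tool_pos'])
bl,_=blobs(im,(10,110,120),(28,255,255),100);print([x for x in bl if x[1][4]<9000])
E
```

```text
time: 1.18
tool_pos: [0.4692, -0.269, 0.295]
tool_rot: [-3.137, 0.008, -0.088]
contact_force: [-0.4, -0.0, -0.3]
opening: 0.0455
[328.21788551 260.87886135] [326.48570748 241.17788555] [ 0.46891558 -0.26941256  0.295126  ]
[([12.9, 3.4], [0, 0, 34, 13, 122]), ([204.1, 11.7], [188, 0, 46, 44, 331]), ([607.2, 3.0], [592, 0, 32, 8, 115]), ([479.6, 14.5], [463, 9, 34, 16, 117]), ([7.8, 33.3], [0, 23, 18, 20, 126]), ([68.5, 44.0], [27, 29, 87, 30, 653]), ([13.3, 50.3], [0, 42, 28, 17, 166]), ([396.8, 104.0], [363, 78, 71, 49, 1887]), ([326.3, 255.5], [314, 231, 29, 41, 679]), ([413.3, 346.1], [409, 322, 9, 47, 233]), ([316.0, 388.0], [251, 388, 131, 1, 131])]
```

View pics/w1.png

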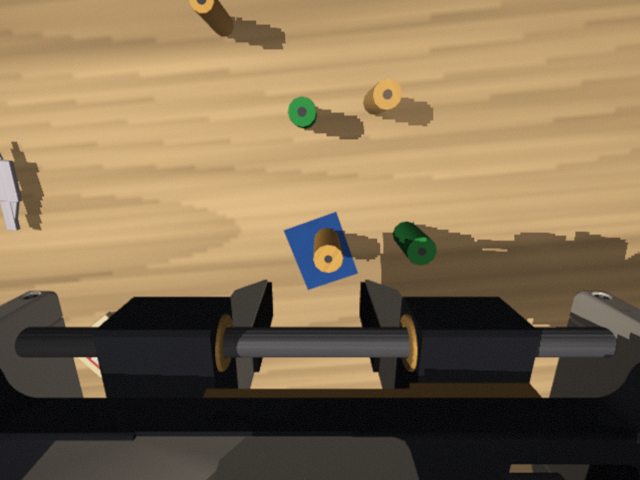

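Rod top is at (328,258) in the wrist view, tape under it; within about 2 mm of prediction. The fingers straddle it, so I'll centre and descend.

```bash
python3 -m creep '[[[-5.5,-6.5,-20,-0.26,-0.46,-0.5],[0,0,-20,0,0,0],[0,0,0,0,0,0],[0,0,0,0,0,0]]]';python3 -c "
from h import *
s=robot.observe();print(s['tool_pos'],s['tool_rot'])"
```

```text
time: 1.57
tool_pos: [0.4611, -0.2786, 0.2564]
tool_rot: [3.139, -0.003, -0.106]
contact_force: [0.3, -0.6, 0.4]
opening: 0.046
[ 0.46111871 -0.27858342  0.25639686] [ 3.13923648 -0.00345486 -0.1060813 ]
```

```bash
python3 -m creep '[[[2,2.5,-20,0.1,0.2,0.5],[0,0,-20,0,0,0],[0,0,-14,0,0,0],[0,0,0,0,0,0],[0,0,0,0,0,0]]]'
```

```text
time: 1.98
tool_pos: [0.4627, -0.2795, 0.2074]
tool_rot: [3.136, -0.007, -0.105]
contact_force: [-0.3, 0.6, 0.6]
opening: 0.0455
```

```bash
python3 -m creep '[[[1,3,-6,0.2,0.3,0.5],[0,0,0,0,0,0],[0,0,0,0,0,0]]]'
python3 - <<'E'
from h import *
for i in range(4):
    m=cam('wrist');im=viewer.read_camera('wrist');s=robot.observe();print(s['tool_pos'].round(4),s['tool_rot'].round(4),s['qpos'].round(4))
cv2.imwrite('pics/w2.png',im)
E
```

```text
time: 2.23
tool_pos: [0.4643, -0.2774, 0.2045]
tool_rot: [3.136, -0.005, -0.096]
contact_force: [-0.3, 0.4, 0.5]
opening: 0.0458
[ 0.4643 -0.2773  0.2045] [ 3.1362 -0.0051 -0.0964] [-0.6798  0.6086  1.7159 -0.0023  0.8099  0.989 ]
[ 0.4642 -0.2773  0.2043] [ 3.1363 -0.0049 -0.0964] [-0.6798  0.6088  1.716  -0.0023  0.8097  0.989 ]
[ 0.4642 -0.2773  0.2042] [ 3.1365 -0.0047 -0.0964] [-0.6798  0.609   1.7162 -0.0023  0.8096  0.989 ]
[ 0.4641 -0.2772  0.204 ] [ 3.1366 -0.0045 -0.0964] [-0.6798  0.6092  1.7164 -0.0023  0.8095  0.989 ]
```

View pics/w2.png

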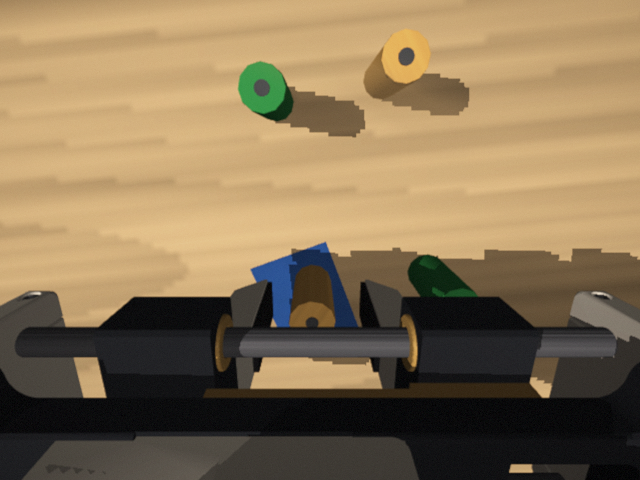

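Rod top (312,322) sits between the two fingertips, centred. I'll close and lift.

```bash
python3 -m creep '[[[0,0,0,0,0,0],[0,0,0,0,0,0],[0,0,0,0,0,0],[0,0,0,0,0,0],[0,0,0,0,0,0]]]' 1 20; python3 -m creep '[[[0,0,10,0,0,0],[0,0,20,0,0,0],[0,0,20,0,0,0],[0,0,0,0,0,0]]]'
python3 - <<'E'
from h import *
im=viewer.read_camera('top');cv2.imwrite('pics/t2.png',im);s=robot.observe();print(s['tool_pos'],s['tool_rot'],s['opening'])
# caliper edges: brightest low-saturation pixels
m=cam('top');h=cv2.cvtColor(im,cv2.COLOR_BGR2HSV)
k=cv2.inRange(h,(0,0,110),(180,60,255));k[:, :190]=0;k[:,275:]=0;k[:220]=0;k[290:]=0
for v in range(240,280,3):
    r=im[v,190:272].astype(int);print(v,''.join('#' if x else '.' for x in k[v,195:272]))
def edge(vs,lo,hi,sgn):
    pts=[]
    for v in vs:
        c=np.where(k[v,lo:hi])[0]
        if len(c):pts.append(plane(m,lo+(c.min() if sgn<0 else c.max()+1)-.5,v,.013))
    return np.array(pts)
for n,lo,hi,sg in(('fixed',230,270,-1),('mov',195,225,1)):
    e=edge(range(252,270),lo,hi,sg);f=np.polyfit(e[:,0],e[:,1],1);print(n,f,np.polyval(f,.52),len(e),e[[0,-1]].round(4).tolist())
E
```

```text
time: 2.85
tool_pos: [0.4642, -0.2772, 0.2045]
tool_rot: [3.137, -0.005, -0.096]
contact_force: [-0.0, 0.8, -0.4]
opening: 0.0216
time: 3.18
tool_pos: [0.4635, -0.2767, 0.2558]
tool_rot: [3.139, -0.0, -0.096]
contact_force: [0.9, -0.3, -2.6]
opening: 0.021
[ 0.46310842 -0.27637071  0.2542101 ] [ 3.14032783e+00  1.12993725e-03 -9.63688263e-02] 0.02128576546896921
240 .########.....................................#####################..........
243 ................#####################.........####################...........
246 ....................................##############################...........
249 ....############.....................................############............
252 .....###########.....................................############............
255 ......#########......................................###########.............
258 ......#########.....................................############.............
261 .......########.....................................###########..............
264 .......#######......................................#########................
267 .......#######.....................................#########.................
270 .......######......................................#######...................
273 ..................................................#######....................
276 ..................................................######.....................
279 .............................................................................
fixed [-0.11629608  0.04298703] -0.01748693258524723 18 [[0.5323, -0.0188, 0.013], [0.5085, -0.0162, 0.013]]
mov [-0.13781471  0.10718911] 0.03552545522080047 18 [[0.5319, 0.0338, 0.013], [0.5079, 0.0378, 0.013]]
```

Gripped: opening 21 mm, so the rod is about 21 mm across. I'll carry it toward the caliper, staying back in x for a wrist look.

```bash
python3 -m creep '[[[0,30,10,0,0,0],[0,34,10,0,0,0],[0,34,10,0,0,0],[0,34,0,0,0,0],[0,34,0,0,0,0]]]'; python3 -m creep '[[[0,34,0,0,0,0],[0,34,0,0,0,0],[0,22,0,0,0,0],[0,0,0,0,0,0],[0,0,0,0,0,0]]]'
python3 - <<'E'
from h import *
m=cam('wrist');im=viewer.read_camera('wrist');cv2.imwrite('pics/w3.png',im);s=robot.observe();print(s['tool_pos'],s['tool_rot'],s['opening'])
np.save('m3.npy',m['pose'])
E
```

```text
time: 3.65
tool_pos: [0.4613, -0.1107, 0.2818]
tool_rot: [3.139, 0.002, -0.107]
contact_force: [0.7, -0.4, -2.2]
opening: 0.0214
time: 4.07
tool_pos: [0.4579, -0.0106, 0.2784]
tool_rot: [3.141, 0.009, -0.101]
contact_force: [-0.3, -0.6, -1.2]
opening: 0.0213
[ 0.45787568 -0.01094099  0.27829997] [-3.14147744  0.0098458  -0.10192302] 0.021161496694853642
```

View pics/w3.png

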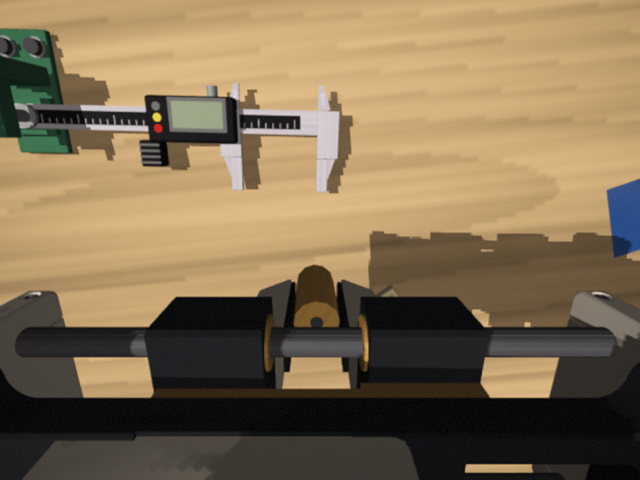

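Wrist view: fixed jaw face near column 317 (rows 138–190), moving jaw face near column 243, beam between rows 110 and 135, thumb rest at (154,153).

Run:
```python
from h import *
im=cv2.imread('pics/w3.png');m=cam('wrist');m['pose']=np.load('m3.npy')
h=cv2.cvtColor(im,cv2.COLOR_BGR2HSV);k=cv2.inRange(h,(0,0,100),(180,70,255))
def fitrow(vs,lo,hi,mx):
    p=[]
    for v in vs:
        c=np.where(k[v,lo:hi])[0]
        if len(c): p.append(plane(m,lo+(c.max()+.5 if mx else c.min()-.5),v,.013))
    p=np.array(p);f=np.polyfit(p[:,0],p[:,1],1);print('slope',f[0].round(4),'y at .521',np.polyval(f,.521).round(4),'rms',np.std(p[:,1]-np.polyval(f,p[:,0])).round(5));return f
ff=fitrow(range(148,188),300,345,False);fm=fitrow(range(148,186),215,255,True)
for c0,c1 in((85,140),(245,312)):
    t=[];b=[]
    for c in range(c0,c1,3):
        r=np.where(k[95:150,c])[0]
        if len(r):t.append(plane(m,c,95+r.min()-.5,.0127));b.append(plane(m,c,95+r.max()+.5,.0127))
    t,b=np.array(t),np.array(b);print('beam',np.median(t,0).round(4),np.median(b,0).round(4))
tip=np.where(k[150:200,318:326].any(1))[0].max()+150;print('tip row',tip,plane(m,322,tip,.013).round(4))
g=cv2.inRange(h,(0,0,0),(180,255,70));g2=g[138:172,130:175];r,c=np.where(g2);print('thumb px',c.min()+130,c.max()+130,r.min()+138,r.max()+138)
print('thumb', [plane(m,u,v,.0175).round(4).tolist() for u,v in((140,143),(140,166),(168,166))])
```

```text
slope -0.125 y at .521 -0.0166 rms 0.00021
slope -0.1203 y at .521 0.0368 rms 0.00023
beam [0.5725 0.1187 0.0127] [0.556  0.1235 0.0127]
beam [0.5579 0.0059 0.0127] [0.5417 0.0081 0.0127]
tip row 192 [ 0.4984 -0.0188  0.013 ]
thumb px 140 174 138 165
thumb [[0.5456, 0.1037, 0.0175], [0.5304, 0.1078, 0.0175], [0.5284, 0.0881, 0.0175]]
```

```bash
python3 -m creep '[[[30,4.5,0,0,-0.5,-1.2],[30,4.5,0,0,0,0],[0,0,0,0,0,0],[0,0,0,0,0,0]]]'
```

```text
time: 4.45
tool_pos: [0.5188, -0.0054, 0.2761]
tool_rot: [-3.141, 0.006, -0.128]
contact_force: [-0.2, -0.0, -1.9]
opening: 0.0218
```

```bash
cat > st.py <<'E'
from h import *
s=robot.observe();T=R.from_euler('xyz',s['tool_rot']).as_matrix();p=s['tool_pos']+T[:,2]*.178
O=np.array([.5464,-.0199]);X=np.array([.9923,-.124]);Y=np.array([.124,.9923])
print('t',round(s['time'],2),'tcp',s['tool_pos'].round(4),'rot',s['tool_rot'].round(4),'tip',p.round(4),'tip in caliper mm',((p[:2]-O)@X*1e3).round(1),((p[:2]-O)@Y*1e3).round(1),'F along cal y',(s['contact_force'][:2]@Y).round(2),s['contact_force'].round(2),'open',s['opening'].round(4))
E
python3 st.py
```

```text
Traceback (most recent call last):
  File "st.py", line 4, in <module>
    print('t',round(s['time'],2),'tcp',s['tool_pos'].round(4),'rot',s['tool_rot'].round(4),'tip',p.round(4),'tip in caliper mm',((p[:2]-O)@X*1e3).round(1),((p[:2]-O)@Y*1e3).round(1),'F along cal y',(s['contact_force'][:2]@Y).round(2),s['contact_force'].round(2),'open',s['opening'].round(4))
                                                                                                                                                                                                                                                                             ^^^^^^^^^^^^^^^^^^
AttributeError: 'float' object has no attribute 'round'
```

```bash
sed -i "s/s\['opening'\].round(4)/round(s['opening'],4)/" st.py; python3 -m creep '[[[5,4,-15,0,-0.4,0],[0,0,-15,0,0,0],[0,0,-8,0,0,0],[0,0,0,0,0,0],[0,0,0,0,0,0]]]'; python3 st.py
```

```text
time: 4.87
tool_pos: [0.5221, -0.0062, 0.2357]
tool_rot: [-3.141, 0.002, -0.134]
contact_force: [0.5, 0.7, -0.5]
opening: 0.0217
t 4.87 tcp [ 0.5221 -0.0062  0.2357] rot [-3.1412e+00  1.5000e-03 -1.3390e-01] tip [ 0.5219 -0.0061  0.0577] tip in caliper mm -26.0 10.6 F along cal y 0.76 [ 0.49  0.7  -0.45] open 0.0217
```

```bash
python3 -m creep '[[[1,6,0,0,0,0.4],[0,0,0,0,0,0],[0,0,0,0,0,0]]]'; python3 st.py
python3 - <<'E'
from h import *
im=viewer.read_camera('wrist');sc=viewer.read_camera('scene')
c=np.hstack([cv2.resize(im[120:400,180:460],(400,400)),cv2.resize(sc[250:390,350:490],(400,400),interpolation=cv2.INTER_CUBIC)]);cv2.imwrite('pics/w4.png',c)
E
```

```text
time: 5.12
tool_pos: [0.5229, -0.0007, 0.237]
tool_rot: [-3.141, 0.001, -0.128]
contact_force: [-1.0, -0.2, -2.5]
opening: 0.0213
t 5.12 tcp [ 0.5229 -0.0007  0.237 ] rot [-3.1413e+00  8.0000e-04 -1.2780e-01] tip [ 0.5227 -0.0006  0.059 ] tip in caliper mm -25.9 16.2 F along cal y -0.33 [-0.97 -0.21 -2.53] open 0.0213
```

View pics/w4.png

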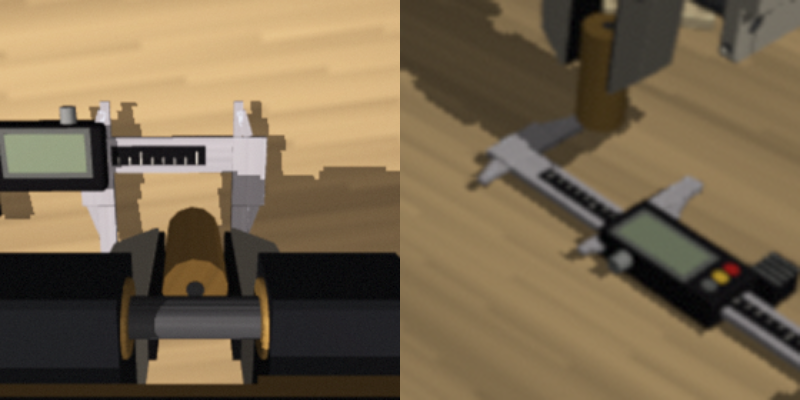

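Rod hangs between the jaws, closer to the fixed jaw, inside their length. Lower it.

```bash
python3 -m creep '[[[0.5,0,-10,0,0,0],[0,0,-10,0,0,0],[0,0,0,0,0,0]]]'; python3 st.py
```

```text
time: 5.47
tool_pos: [0.5237, -0.0005, 0.2164]
tool_rot: [-3.141, -0.002, -0.127]
contact_force: [-0.8, 0.0, -1.7]
opening: 0.0215
t 5.47 tcp [ 5.237e-01 -5.000e-04  2.164e-01] rot [-3.1413e+00 -2.5000e-03 -1.2730e-01] tip [ 5.241e-01 -5.000e-04  3.840e-02] tip in caliper mm -24.5 16.5 F along cal y -0.06 [-0.78  0.03 -1.66] open 0.0215
```

```bash
python3 -m creep '[[[0,0,-7,0,0,0],[0,0,-3,0,0,0],[0,0,0,0,0,0]]]'; python3 st.py;  python3 -m creep '[[[0,0,-2,0,0,0],[0,0,0,0,0,0]]]'; python3 st.py
```

```text
time: 5.72
tool_pos: [0.5237, -0.0004, 0.2044]
tool_rot: [-3.141, -0.001, -0.127]
contact_force: [0.9, 1.2, 6.4]
opening: 0.0214
t 5.72 tcp [ 5.237e-01 -4.000e-04  2.044e-01] rot [-3.1413e+00 -1.3000e-03 -1.2720e-01] tip [ 5.239e-01 -4.000e-04  2.640e-02] tip in caliper mm -24.7 16.5 F along cal y 1.34 [0.87 1.24 6.36] open 0.0214
time: 5.88
tool_pos: [0.5245, -0.0001, 0.2044]
tool_rot: [-3.14, -0.004, -0.128]
contact_force: [-0.1, 0.5, -0.6]
opening: 0.0214
t 5.88 tcp [ 5.245e-01 -1.000e-04  2.044e-01] rot [-3.1403 -0.0043 -0.1275] tip [0.5253 0.     0.0264] tip in caliper mm -23.5 17.2 F along cal y 0.47 [-0.12  0.49 -0.6 ] open 0.0214
```

Rod on the bench (contact felt). Release, then rise.

```bash
python3 -m creep '[[[0,0,0,0,0,0],[0,0,0,0,0,0],[0,0,0,0,0,0],[0,0,0,0,0,0]]]' 0; python3 st.py; python3 -m creep '[[[0,0,10,0,0,0],[0,0,20,0,0,0],[0,0,30,0,0,0],[0,0,30,0,0,0],[0,0,0,0,0,0]]]'; python3 st.py
```

```text
time: 6.22
tool_pos: [0.5249, -0.0002, 0.205]
tool_rot: [-3.141, -0.006, -0.127]
contact_force: [0.4, -0.5, 0.4]
opening: 0.043
t 6.22 tcp [ 5.249e-01 -2.000e-04  2.050e-01] rot [-3.1405 -0.0061 -0.1274] tip [ 5.26e-01 -1.00e-04  2.70e-02] tip in caliper mm -22.7 17.1 F along cal y -0.43 [ 0.38 -0.48  0.41] open 0.043
time: 6.63
tool_pos: [0.5238, -0.0003, 0.2987]
tool_rot: [-3.141, -0.0, -0.128]
contact_force: [1.2, 1.1, 1.2]
opening: 0.046
t 6.63 tcp [ 5.238e-01 -3.000e-04  2.987e-01] rot [-3.1405e+00 -4.0000e-04 -1.2770e-01] tip [ 5.239e-01 -1.000e-04  1.207e-01] tip in caliper mm -24.8 16.9 F along cal y 1.23 [1.25 1.08 1.21] open 0.046
```

```bash
python3 -m creep '[[[5,34,0,0,0,0],[5,34,0,0,0,0],[5,34,0,0,0,0],[5,34,0,0,0,0],[0,0,0,0,0,0]]]' 1; python3 st.py
python3 - <<'E'
from h import *
t=viewer.read_camera('top');sc=viewer.read_camera('scene')
c=np.hstack([cv2.resize(t[185:325,130:270],(400,400),interpolation=cv2.INTER_CUBIC),cv2.resize(sc[230:430,360:560],(400,400),interpolation=cv2.INTER_CUBIC)]);cv2.imwrite('pics/w5.png',c);cv2.imwrite('pics/t5.png',t)
E
```

```text
time: 7.05
tool_pos: [0.5446, 0.1382, 0.3049]
tool_rot: [-3.139, -0.01, -0.136]
contact_force: [-1.2, -0.4, 0.7]
opening: 0.0172
t 7.05 tcp [0.5446 0.1382 0.3049] rot [-3.1394 -0.0105 -0.1355] tip [0.5465 0.1384 0.1269] tip in caliper mm -19.5 157.1 F along cal y -0.54 [-1.19 -0.39  0.65] open 0.0172
```

View pics/w5.png

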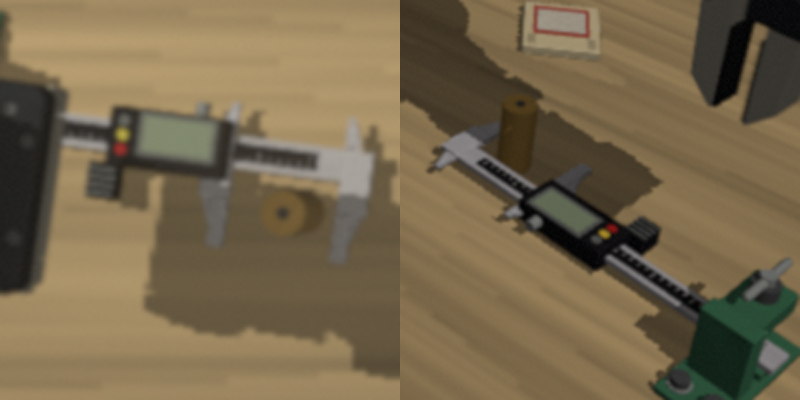

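Rod stands free and upright between the jaws. I'll come down behind the thumb rest with the fingers shut.

```bash
python3 -m creep '[[[-2,-4,-20,0,0.6,0.7],[0,0,-25,0,0,0],[0,0,-20,0,0,0],[0,0,0,0,0,0],[0,0,0,0,0,0]]]' 1; python3 st.py
```

```text
time: 7.57
tool_pos: [0.542, 0.1258, 0.2397]
tool_rot: [3.139, -0.001, -0.127]
contact_force: [-0.7, 0.5, 0.0]
opening: 0.0004
t 7.57 tcp [0.542  0.1258 0.2397] rot [ 3.1389e+00 -1.4000e-03 -1.2670e-01] tip [0.5422 0.1253 0.0618] tip in caliper mm -22.2 143.5 F along cal y 0.42 [-0.67  0.51  0.02] open 0.0004
```

```bash
python3 -m creep '[[[0.5,9,0,0.1,0,0.2],[0,0,0,0,0,0],[0,0,0,0,0,0]]]'; python3 st.py; python3 -m creep '[[[0,0,-15,0,0,0],[0,0,-10,0,0,0],[0,0,0,0,0,0],[0,0,0,0,0,0]]]'; python3 st.py
```

```text
time: 7.82
tool_pos: [0.5433, 0.1337, 0.2424]
tool_rot: [3.141, -0.004, -0.126]
contact_force: [0.1, 0.2, -0.8]
opening: 0.0007
t 7.82 tcp [0.5433 0.1337 0.2424] rot [ 3.1412 -0.0036 -0.1257] tip [0.5439 0.1336 0.0644] tip in caliper mm -21.5 152.0 F along cal y 0.18 [ 0.08  0.18 -0.84] open 0.0007
time: 8.15
tool_pos: [0.5445, 0.1342, 0.2205]
tool_rot: [-3.14, -0.011, -0.125]
contact_force: [0.3, -0.4, 0.5]
opening: 0.0005
t 8.15 tcp [0.5445 0.1342 0.2205] rot [-3.1403 -0.011  -0.1249] tip [0.5465 0.1342 0.0425] tip in caliper mm -19.0 152.9 F along cal y -0.32 [ 0.31 -0.36  0.52] open 0.0005
```

```bash
python3 -m creep '[[[-1,0,-12,0,0.6,0],[0,0,-10,0,0.1,0],[0,0,-7,0,0.1,0],[0,0,0,0,0.1,0],[0,0,0,0,0,0]]]'; python3 st.py
```

```text
time: 8.57
tool_pos: [0.5436, 0.1344, 0.1896]
tool_rot: [3.141, 0.005, -0.125]
contact_force: [0.5, 0.4, 0.4]
opening: 0.0002
t 8.57 tcp [0.5436 0.1344 0.1896] rot [ 3.1409  0.005  -0.1245] tip [0.5427 0.1344 0.0116] tip in caliper mm -22.8 152.6 F along cal y 0.45 [0.5  0.39 0.38] open 0.0002
```

Tip is at caliper (-22.8, 152.6), 11.6 mm up, behind the thumb rest. Push in small steps along -y of the caliper, (-0.124,-0.992).

```bash
python3 -m creep '[[[-0.5,-4,-1,0,-0.2,0],[-0.5,-4,0,0,0,0],[0,0,0,0,0,0]]]'; python3 st.py;  python3 -m creep '[[[-0.4,-3,0,0,0,0],[-0.4,-3,0,0,0,0],[0,0,0,0,0,0]]]'; python3 st.py;python3 -m creep '[[[-0.4,-3,0,0,0,0],[-0.4,-3,0,0,0,0],[0,0,0,0,0,0]]]'; python3 st.py
python3 - <<'E'
from h import *
t=viewer.read_camera('top');sc=viewer.read_camera('scene')
c=np.hstack([cv2.resize(t[185:325,130:270],(400,400),interpolation=cv2.INTER_CUBIC),cv2.resize(sc[230:430,360:560],(400,400),interpolation=cv2.INTER_CUBIC)]);cv2.imwrite('pics/w6.png',c)
E
```

```text
time: 8.82
tool_pos: [0.5426, 0.1258, 0.1883]
tool_rot: [3.141, 0.002, -0.124]
contact_force: [0.5, 0.6, 0.8]
opening: 0.0005
t 8.82 tcp [0.5426 0.1258 0.1883] rot [ 3.1413e+00  1.6000e-03 -1.2400e-01] tip [0.5423 0.1257 0.0103] tip in caliper mm -22.1 144.0 F along cal y 0.65 [0.47 0.59 0.77] open 0.0005
time: 9.07
tool_pos: [0.5419, 0.1187, 0.189]
tool_rot: [3.142, 0.0, -0.125]
contact_force: [0.8, -0.7, -0.2]
opening: 0.0003
t 9.07 tcp [0.5419 0.1187 0.189 ] rot [ 3.1415e+00  2.0000e-04 -1.2460e-01] tip [0.5419 0.1187 0.011 ] tip in caliper mm -21.7 137.0 F along cal y -0.63 [ 0.83 -0.74 -0.24] open 0.0003
time: 9.32
tool_pos: [0.5412, 0.1122, 0.1896]
tool_rot: [-3.141, -0.001, -0.125]
contact_force: [0.3, 0.8, 0.2]
opening: 0.0003
t 9.32 tcp [0.5412 0.1122 0.1896] rot [-3.141e+00 -8.000e-04 -1.251e-01] tip [0.5413 0.1123 0.0116] tip in caliper mm -21.4 130.5 F along cal y 0.88 [0.29 0.85 0.23] open 0.0003
```

View pics/w6.png

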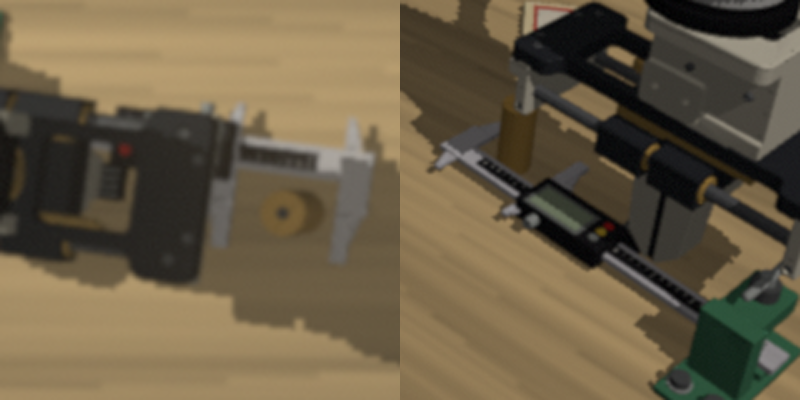

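Run:
```python
from h import *
m=cam('wrist');im=viewer.read_camera('wrist');cv2.imwrite('pics/w7.png',im)
O=np.array([.5464,-.0199,0]);X=np.array([.9923,-.124,0]);Y=np.array([.124,.9923,0])
for n,y,x in(('fix tip',0,-.04),('fix beam',0,0),('mov?',.053,-.04),('mov upper',.053,.02),('thumb',.123,-.023),('rod top',.0165,-.025)):
    print(n,px(m,O+X*x+Y*y+np.array([0,0,.048 if 'rod' in n else .013])).round(0))
```

```text
fix tip [559. 332.]
fix beam [576. 262.]
mov? [461. 332.]
mov upper [477. 224.]
thumb [331. 303.]
rod top [586. 347.]
```

View pics/w7.png

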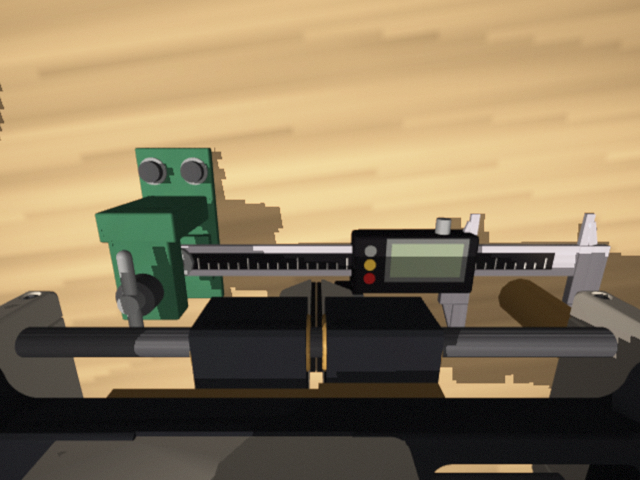

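Wrist view: the display, buttons (370,265) and upper jaws (475,240 and 590,235) are visible past the gripper, so I can track the slider by the red and yellow buttons.

```bash
cat > jw.py <<'E'
from h import *
import sys
O=np.array([.5464,-.0199,0]);X=np.array([.9923,-.124,0]);Y=np.array([.124,.9923,0])
def but(im,m):
    o=[]
    for lo,hi in(((0,150,110),(6,255,255)),((21,150,120),(32,255,255))):
        b,_=blobs(im,lo,hi,15);b=[x for x in b if abs(x[1][2]-x[1][3])<6 and x[1][4]<250 and x[0][1]<320]
        o.append([(x[0],x[1][4],((plane(m,*x[0],.02)-O)@Y*1e3).round(1)) for x in b])
    return o
if __name__=='__main__':
    if len(sys.argv)>1:
        m=cam('wrist');m['pose']=np.load('m3.npy');print('ref',but(cv2.imread('pics/w3.png'),m))
    m=cam('wrist');a=[];F=[]
    for i in range(3):
        m=cam('wrist');im=viewer.read_camera('wrist');s=robot.observe();F.append(s['contact_force']@Y);r=but(im,m)
    print(r,'Fmean',np.mean(F).round(2),np.round(F,2))
E
python3 jw.py 1; python3 st.py
```

```text
ref [[([157.7, 128.0], 64, np.float64(108.0))], [([156.5, 116.9], 70, np.float64(107.9))]]
[[([369.4, 277.9], 73, np.float64(105.2))], [([369.9, 264.5], 95, np.float64(105.3))]] Fmean 0.47 [0.18 0.47 0.74]
t 9.62 tcp [0.5412 0.1126 0.1894] rot [-3.1412e+00 -5.0000e-04 -1.2450e-01] tip [0.5413 0.1127 0.0114] tip in caliper mm -21.5 130.9 F along cal y 0.74 [0.01 0.75 0.77] open 0.0006
```

```bash
python3 -m creep '[[[-0.4,-3,0,0,0,0],[-0.4,-3,0,0,0,0],[0,0,0,0,0,0]]]'; python3 jw.py; python3 st.py
```

```text
time: 9.87
tool_pos: [0.5403, 0.1068, 0.1894]
tool_rot: [-3.14, -0.001, -0.124]
contact_force: [-0.2, 0.9, 0.4]
opening: 0.0004
[[([368.6, 278.0], 70, np.float64(100.0))], [([369.3, 264.5], 92, np.float64(100.0))]] Fmean 0.22 [-0.34  0.05  0.96]
t 10.02 tcp [0.5404 0.107  0.1894] rot [-3.1407e+00 -7.0000e-04 -1.2380e-01] tip [0.5405 0.1071 0.0114] tip in caliper mm -21.6 125.3 F along cal y 0.96 [1.   0.84 0.39] open 0.0005
```

```bash
python3 -m creep '[[[-0.7,-3,0,0,0,0],[-0.7,-3,0,0,0,0],[-0.7,-3,0,0,0,0],[0,0,0,0,0,0]]]'; python3 jw.py; python3 st.py; python3 -m creep '[[[-0.4,-2,0,0,0,0],[-0.4,-1.5,0,0,0,0],[0,0,0,0,0,0]]]'; python3 jw.py; python3 st.py
```

```text
time: 10.35
tool_pos: [0.5385, 0.0975, 0.1897]
tool_rot: [-3.14, -0.002, -0.124]
contact_force: [1.0, 1.7, 0.3]
opening: 0.0005
[[([368.2, 276.8], 72, np.float64(90.9))], [([368.8, 263.4], 94, np.float64(91.0))]] Fmean 0.32 [0.23 0.45 0.29]
t 10.5 tcp [0.5385 0.0978 0.1896] rot [-3.1401e+00 -1.9000e-03 -1.2330e-01] tip [0.5388 0.0981 0.0116] tip in caliper mm -22.1 116.1 F along cal y 0.29 [0.34 0.24 0.83] open 0.0002
time: 10.75
tool_pos: [0.5376, 0.0943, 0.1897]
tool_rot: [-3.14, -0.002, -0.123]
contact_force: [0.5, 2.0, 1.2]
opening: 0.0007
[[([367.9, 276.2], 69, np.float64(87.7))], [([368.3, 262.4], 95, np.float64(87.8))]] Fmean 0.77 [0.58 0.3  1.43]
t 10.9 tcp [0.5377 0.0944 0.1897] rot [-3.1399e+00 -2.1000e-03 -1.2300e-01] tip [0.5381 0.0947 0.0117] tip in caliper mm -22.5 112.7 F along cal y 1.43 [1.67 1.23 0.2 ] open 0.0004
```

```bash
python3 -m creep '[[[-0.3,-1.5,0,0,0,0],[-0.3,-1.5,0,0,0,0],[-0.3,-1.5,0,0,0,0],[0,0,0,0,0,0]]]'; python3 jw.py; python3 st.py; python3 -m creep '[[[-0.2,-1,0,0,0,0],[-0.2,-1,0,0,0,0],[0,0,0,0,0,0]]]'; python3 jw.py; python3 st.py
```

```text
time: 11.23
tool_pos: [0.5368, 0.0898, 0.1897]
tool_rot: [-3.14, -0.003, -0.123]
contact_force: [2.1, 1.6, 0.6]
opening: 0.0002
[[([367.6, 275.9], 70, np.float64(83.3))], [([368.2, 262.1], 95, np.float64(83.4))]] Fmean 0.87 [1.15 0.59 0.87]
t 11.38 tcp [0.5368 0.09   0.1897] rot [-3.1397e+00 -2.5000e-03 -1.2250e-01] tip [0.5373 0.0902 0.0117] tip in caliper mm -22.7 108.2 F along cal y 0.87 [1.24 0.72 0.39] open 0.0005
time: 11.63
tool_pos: [0.5364, 0.0881, 0.1898]
tool_rot: [-3.139, -0.003, -0.123]
contact_force: [0.7, 1.1, -0.6]
opening: 0.0006
[[([367.5, 275.7], 70, np.float64(81.6))], [([368.0, 261.9], 94, np.float64(81.7))]] Fmean 2.16 [2.21 1.84 2.42]
t 11.78 tcp [0.5364 0.0881 0.1897] rot [-3.1393e+00 -2.7000e-03 -1.2250e-01] tip [0.537  0.0885 0.0117] tip in caliper mm -22.8 106.3 F along cal y 2.42 [1.3  2.27 0.06] open 0.0004
```

```bash
for i in 1 2; do :; done; python3 -m creep '[[[-0.1,-1,0,0,0,0],[0,0,0,0,0,0]]]'; python3 jw.py; python3 st.py; python3 -m creep '[[[-0.1,-1,0,0,0,0],[0,0,0,0,0,0]]]'; python3 jw.py; python3 st.py;  python3 -m creep '[[[-0.1,-1,0,0,0,0],[0,0,0,0,0,0]]]'; python3 jw.py; python3 st.py
```

```text
time: 11.95
tool_pos: [0.5363, 0.0872, 0.1897]
tool_rot: [-3.139, -0.003, -0.122]
contact_force: [0.2, 1.0, -0.4]
opening: 0.0005
[[([367.5, 275.7], 68, np.float64(80.7))], [([368.1, 262.1], 94, np.float64(80.7))]] Fmean 1.55 [1.74 1.37 1.55]
t 12.1 tcp [0.5363 0.0872 0.1897] rot [-3.1392e+00 -2.7000e-03 -1.2240e-01] tip [0.5369 0.0875 0.0118] tip in caliper mm -22.8 105.4 F along cal y 1.55 [0.9  1.45 0.56] open 0.0008
time: 12.27
tool_pos: [0.5362, 0.0862, 0.1898]
tool_rot: [-3.139, -0.003, -0.122]
contact_force: [0.3, 1.2, -0.5]
opening: 0.0003
[[([367.6, 275.7], 69, np.float64(79.7))], [([368.1, 262.1], 94, np.float64(79.8))]] Fmean 1.48 [1.14 1.97 1.34]
t 12.42 tcp [0.5362 0.0862 0.1897] rot [-3.1392e+00 -2.6000e-03 -1.2240e-01] tip [0.5367 0.0866 0.0117] tip in caliper mm -22.8 104.5 F along cal y 1.34 [ 1.26  1.19 -0.65] open 0.0006
time: 12.58
tool_pos: [0.5361, 0.0853, 0.1897]
tool_rot: [-3.139, -0.003, -0.122]
contact_force: [0.9, 2.4, 0.7]
opening: 0.0001
[[([367.6, 275.8], 67, np.float64(78.7))], [([368.1, 262.2], 93, np.float64(78.8))]] Fmean 1.8 [2.03 2.28 1.1 ]
t 12.73 tcp [0.5361 0.0853 0.1897] rot [-3.1391e+00 -2.6000e-03 -1.2230e-01] tip [0.5367 0.0857 0.0117] tip in caliper mm -22.8 103.6 F along cal y 1.1 [0.79 1.01 0.64] open 0.0002
```

```bash
python3 -m creep '[[[0,-0.3,0,0,0,0],[0,-0.3,0,0,0,0],[0,-0.3,0,0,0,0]]]'; python3 jw.py; python3 st.py; python3 -m creep '[[[0,-0.3,0,0,0,0],[0,-0.3,0,0,0,0],[0,-0.3,0,0,0,0]]]'; python3 jw.py; python3 st.py
```

```text
time: 12.98
tool_pos: [0.5361, 0.0846, 0.1897]
tool_rot: [-3.139, -0.003, -0.122]
contact_force: [0.4, 2.3, 0.4]
opening: 0.0004
[[([367.3, 275.7], 70, np.float64(78.2))], [([367.8, 262.2], 95, np.float64(78.3))]] Fmean 2.14 [2.02 1.9  2.5 ]
t 13.13 tcp [0.5361 0.0845 0.1897] rot [-3.1388e+00 -2.5000e-03 -1.2240e-01] tip [0.5366 0.085  0.0117] tip in caliper mm -22.7 102.9 F along cal y 2.5 [0.54 2.45 0.53] open 0.0008
time: 13.38
tool_pos: [0.536, 0.0837, 0.1898]
tool_rot: [-3.139, -0.002, -0.122]
contact_force: [0.7, 2.8, 0.5]
opening: 0.0005
[[([367.5, 275.8], 69, np.float64(77.3))], [([367.9, 262.2], 90, np.float64(77.4))]] Fmean 2.21 [2.1  1.89 2.64]
t 13.53 tcp [0.536  0.0837 0.1897] rot [-3.1387e+00 -2.3000e-03 -1.2230e-01] tip [0.5365 0.0841 0.0117] tip in caliper mm -22.7 102.0 F along cal y 2.64 [ 0.75  2.57 -0.52] open 0.0007
```

```bash
python3 -m creep '[[[0,-0.3,0,0,0,0],[0,-0.3,0,0,0,0],[0,-0.3,0,0,0,0]]]'; python3 jw.py; python3 st.py|cut -c1-200; python3 -m creep '[[[0,-0.3,0,0,0,0],[0,-0.3,0,0,0,0]]]'; python3 jw.py; python3 -m creep '[[[0,-0.3,0,0,0,0],[0,-0.3,0,0,0,0]]]'; python3 jw.py; python3 st.py
```

```text
time: 13.78
tool_pos: [0.536, 0.0828, 0.1897]
tool_rot: [-3.139, -0.002, -0.122]
contact_force: [0.5, 2.1, 0.9]
opening: 0.0008
[[([367.5, 275.8], 72, np.float64(76.3))], [([368.0, 262.0], 95, np.float64(76.4))]] Fmean 1.61 [1.87 1.72 1.25]
t 13.93 tcp [0.536  0.0828 0.1897] rot [-3.1387e+00 -2.2000e-03 -1.2230e-01] tip [0.5365 0.0832 0.0117] tip in caliper mm -22.7 101.1 F along cal y 1.25 [-0.12  1.27  0.85] open 0.0002
time: 14.1
tool_pos: [0.536, 0.0821, 0.1897]
tool_rot: [-3.139, -0.002, -0.122]
contact_force: [-0.1, 2.7, 1.0]
opening: 0.0006
[[([367.5, 276.0], 70, np.float64(75.7))], [([368.1, 262.2], 94, np.float64(75.8))]] Fmean 1.77 [1.29 2.08 1.94]
time: 14.42
tool_pos: [0.536, 0.0816, 0.1897]
tool_rot: [-3.138, -0.002, -0.122]
contact_force: [1.1, 3.8, 1.0]
opening: 0.0006
[[([367.4, 276.0], 70, np.float64(75.3))], [([367.8, 262.2], 95, np.float64(75.5))]] Fmean 3.69 [4.44 3.1  3.52]
t 14.57 tcp [0.536  0.0817 0.1897] rot [-3.1385e+00 -2.1000e-03 -1.2240e-01] tip [0.5364 0.0821 0.0117] tip in caliper mm -22.6 100.0 F along cal y 3.52 [1.42 3.37 0.77] open 0.0002
```

Force has risen to about 3.7 N and motion has stopped: nipped. Raise gently to about 6.5 N at the thumb, which is 5 N at the rod plus 1.5 N of friction.

```bash
python3 -m creep '[[[0,-0.3,0,0,0,0]]]'; python3 jw.py;  python3 -m creep '[[[0,-0.4,0,0,0,0]]]'; python3 jw.py; python3 st.py
```

```text
time: 14.65
tool_pos: [0.536, 0.0815, 0.1897]
tool_rot: [-3.138, -0.002, -0.122]
contact_force: [-0.4, 3.5, 1.2]
opening: 0.0005
[[([367.2, 276.0], 70, np.float64(75.3))], [([367.6, 262.3], 92, np.float64(75.5))]] Fmean 4.32 [4.13 4.71 4.12]
time: 14.88
tool_pos: [0.536, 0.0813, 0.1898]
tool_rot: [-3.138, -0.002, -0.122]
contact_force: [-0.1, 5.5, 0.1]
opening: 0.0004
[[([367.0, 276.0], 67, np.float64(75.2))], [([367.4, 262.3], 94, np.float64(75.3))]] Fmean 4.96 [4.99 5.07 4.83]
t 15.03 tcp [0.536  0.0812 0.1898] rot [-3.138e+00 -2.300e-03 -1.225e-01] tip [0.5364 0.0818 0.0118] tip in caliper mm -22.5 99.7 F along cal y 4.83 [0.61 4.79 0.79] open 0.0004
```

```bash
python3 -m creep '[[[0,-0.45,0,0,0,0]]]'; python3 jw.py;  python3 -m creep '[[[0,-0.5,0,0,0,0]]]'; python3 jw.py; python3 jw.py; python3 st.py
```

```text
time: 15.12
tool_pos: [0.5359, 0.081, 0.1898]
tool_rot: [-3.138, -0.002, -0.123]
contact_force: [0.2, 7.2, 0.4]
opening: 0.0002
[[([366.9, 276.1], 64, np.float64(75.1))], [([367.3, 262.2], 96, np.float64(75.2))]] Fmean 5.94 [5.98 5.83 6.  ]
time: 15.35
tool_pos: [0.536, 0.0808, 0.1899]
tool_rot: [-3.137, -0.002, -0.123]
contact_force: [0.5, 5.3, 0.2]
opening: 0.0004
[[([366.6, 276.1], 69, np.float64(75.1))], [([367.1, 262.3], 94, np.float64(75.2))]] Fmean 6.14 [6.53 5.77 6.11]
[[([366.7, 276.1], 69, np.float64(75.1))], [([367.2, 262.2], 95, np.float64(75.2))]] Fmean 6.01 [5.89 5.79 6.34]
t 15.65 tcp [0.536  0.0808 0.1899] rot [-3.137e+00 -2.400e-03 -1.226e-01] tip [0.5365 0.0816 0.0119] tip in caliper mm -22.4 99.5 F along cal y 6.34 [0.9  6.27 1.17] open 0.0006
```

Steady at about 6 N at the thumb, so about 4.5 N on the rod. Hold over a second, then back off.

```bash
for i in 1 2 3 4 5 6; do python3 jw.py; done | sed 's/.*Fmean/F/'; python3 -m creep '[[[0,0.3,0,0,0,0],[0,0.5,0,0,0,0],[0.2,2,0,0,0,0],[0.4,4,0,0,0,0],[0,0,0,0,0,0]]]'; python3 jw.py; python3 st.py
```

```text
F 5.79 [6.33 5.08 5.95]
F 5.96 [5.93 6.68 5.28]
F 6.06 [6.54 6.3  5.34]
F 5.98 [5.93 5.94 6.07]
F 5.64 [5.73 5.84 5.35]
F 6.05 [6.16 6.18 5.83]
time: 16.97
tool_pos: [0.5363, 0.0868, 0.1895]
tool_rot: [-3.14, -0.001, -0.122]
contact_force: [-0.2, 0.0, 0.2]
opening: 0.0
[[([377.4, 275.0], 72, np.float64(75.2))], [([378.2, 261.1], 95, np.float64(75.2))]] Fmean -0.3 [-1.17  0.16  0.12]
t 17.12 tcp [0.5363 0.0865 0.1896] rot [-3.1396e+00 -1.2000e-03 -1.2240e-01] tip [0.5366 0.0868 0.0116] tip in caliper mm -23.0 104.7 F along cal y 0.12 [-0.34  0.16  0.47] open 0.0005
```

Jaw stayed at 75.2 while the finger backed off, so the rod remains nipped. Withdraw further, rise and take a last look.

```bash
python3 -m creep '[[[1,8,0,0,0,0],[1,10,0,0,0,0],[0,0,15,0,0,0],[0,0,25,0,0,0],[0,0,35,0,0,0]]]'; python3 -m creep '[[[-20,0,35,0,0,0],[-38,10,10,0,0,0],[-38,10,0,0,0,0],[-38,10,0,0,0,0],[0,0,0,0,0,0]]]'; python3 st.py
python3 - <<'E'
from h import *
t=viewer.read_camera('top');sc=viewer.read_camera('scene');cv2.imwrite('pics/t8.png',t)
c=np.hstack([cv2.resize(t[185:325,140:280],(400,400),interpolation=cv2.INTER_CUBIC),cv2.resize(sc[250:390,360:500],(400,400),interpolation=cv2.INTER_CUBIC)]);cv2.imwrite('pics/w8.png',c)
bl,_=blobs(t,(10,110,110),(28,255,255),20);print([x for x in bl if x[1][4]<400])
E
```

```text
time: 17.53
tool_pos: [0.536, 0.1075, 0.2594]
tool_rot: [3.141, 0.015, -0.123]
contact_force: [0.2, -0.0, -0.6]
opening: 0.0007
time: 17.95
tool_pos: [0.3991, 0.1413, 0.3129]
tool_rot: [-3.139, 0.001, -0.123]
contact_force: [-0.3, 0.6, 0.2]
opening: 0.0005
t 17.95 tcp [0.3991 0.1413 0.3129] rot [-3.1387e+00  6.0000e-04 -1.2320e-01] tip [0.399  0.1418 0.1349] tip in caliper mm -166.3 142.2 F along cal y 0.51 [-0.32  0.55  0.19] open 0.0005
[([390.6, 178.7], [383, 173, 15, 12, 117]), ([470.7, 225.2], [458, 218, 23, 15, 213]), ([234.7, 260.3], [227, 252, 16, 17, 194])]
```

View pics/w8.png

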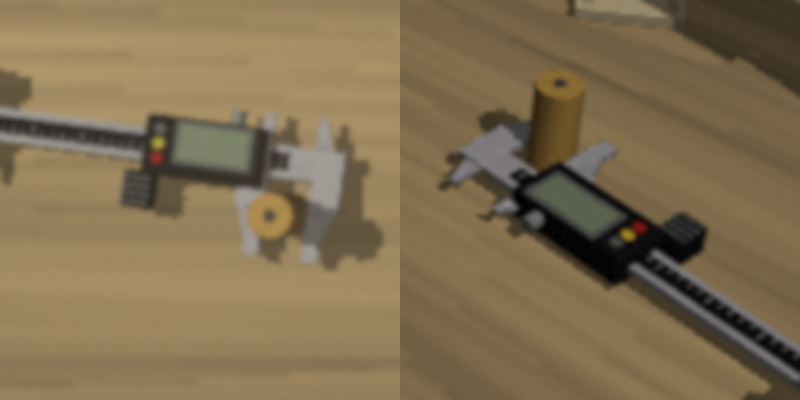

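The rod stands upright, nipped between both jaws; the jaw looks square, the other rods are unmoved and the gripper is clear.

```bash
python3 -c "
from h import *
p=plane(cam('top'),234.8,260.3,.047);print('rod x cal mm',(p[:2]-[.5464,-.0199])@[.9923,-.124]*1e3)
print(robot.hand_in())"
```

```text
rod x cal mm -26.58926840734746
the job is handed in; nothing more can be done
None
```

The brass rod from the tape is standing upright, nipped between both caliper jaws, and I handed the job in at about 18 s of the 64 s allowed. It came out about 21 mm thick, judged from the gripper opening (21.4 mm) and the slider's position. I did not read the caliper display.

**What I did:** I set the rod on the bench between the open jaws and let go. I then closed the jaw from the thumb rest with shut fingers. The thumb push was held at about 6 N for over a second, which is about 4.5 N on the rod after the stated 1.5 N of slider friction. Then I backed the hand off and lifted it clear.

**Last checks:**
- **Slider:** it did not move back when the finger withdrew.
- **Rod position:** the rod is about 26.6 mm from the beam's centre line, inside the 14.5–36 mm allowed.
- **Jaw:** it looks square in the last picture. I did not measure its angle.
- **Other spacers:** they moved by no more than about 2 pixels (about 3 mm) in the top view. Part of that is a change in the colour mask's edge.
- **Cartridge and screwdriver:** I did not measure them again, but nothing came near either.

The force readings were noisy by about ±1 N and I had no direct reading of the force on the rod, so the 4.5 N is an estimate.

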